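# Put the tin away and seat the pantry case's sliding hatch

## Task

Stand the red tin upright on the green liner inside the white pantry case and let go of it. Then push the frosted sliding hatch along its track by its dark pull, over the catch, until it meets the rubber seal on the end frame, press it steadily against the seal with about 12 newtons for a second so that it beds in, and let go, leaving it shut. Never slam it or push it onto the seal with more than 20 newtons, and leave the blue tin, jar, yellow can and orange carton where they are.

Things in the scene. Friction and masses are not known exactly. Their poses are not given: they have to be found in the camera images.
- tin: Red-labelled tin to put away, a cylinder 54 mm in diameter and 85 mm high, about 0.2 kg, standing on the counter. Origin: centre of its underside, z up.
- liner: Green round liner, 72 mm across, a flat mark on the case floor (origin: its centre) in one of two bays; the other holds the blue tin. Bay centres are 88 mm apart along the case's y, on its centre line; either may have the liner. Between them a divider 25 mm high and 4 mm thick. From the liner's centre: divider 44 mm, end wall 59 mm or more, long walls 97 mm away.
- case: White case fixed to the counter, 210 mm (x) by 473 mm (y, from -238 to +235), yaw varies. Origin on the counter, z up. Floor 8 mm above the counter, walls 115 mm high, hatch tracks on the long sides up to 131 mm. With the hatch open the well from y = -211 to 0 mm is open above; the rest has a fixed wooden top. The hatch slides along the case's y and shuts towards -y.
- frame: Aluminium end frame at the case's -y end, 22 mm thick, top 139 mm above the counter, axes as the case. It carries the black rubber seal that the hatch shuts against; the hatch meets it anywhere from 0 to 14 mm of the hatch's travel, which this pose does not tell: feel for it. It gives under 1 mm; 11 N on it (catch and push together) for half a second beds the hatch in.
- hatch (a joint): Travel of the frosted hatch along the case's +y (m): 0 to 0.014 shut, where the seal stops it; about 0.2 open. Panel 190 x 225 mm, top 124 mm above the counter, about 0.6 kg. It slides with 1 to 3 N; from 30 to 18 mm a sprung catch under it resists with up to about 12 N; then it draws the hatch onto the seal with 2 to 5 N, which add to any push, and keeps it there.
- hatch_pull (a point): Middle of the hatch's dark pull, an upright bar 100 mm long (case x), 12 mm thick (case y, the way of travel) and 32 mm high, on the hatch 40 mm behind its leading edge, from 124 to 156 mm above the counter (this point: 140). Axes as the case's. Push on its +y face to shut the hatch.
- tin_blue: Blue tin, same size as the red one, standing in the other bay of the case. Origin: centre of its underside. To be left alone.
- jar: Jar with a red cap, 72 mm in diameter, 110 mm high, on the counter. Origin: centre of its underside. To be left alone.
- big_can: Yellow can, 74 mm in diameter, 110 mm high, on the counter. Origin: centre of its underside. To be left alone.
- carton: Orange carton, 50 mm (x) by 100 mm (y) by 150 mm high, on the counter. Origin: centre of its underside. To be left alone.
Things that resemble listed ones, but are neither listed nor needed, are in the scene too. Leave any purple look-alike of the tin alone.

How it is judged (in metres and radians):
On the way, in this order (a step that is already met when the one before it is completed fails the run):
1. the red tin stands upright on the liner in the case, let go (x of tin in the frame of liner between -0.02 and 0.02 m and y of tin in the frame of liner between -0.02 and 0.02 m and z of tin in the frame of case below 0.013 m and angle between tin's own z axis and vertical below 0.1 rad and contact force between tin and the fingers below 0.05 N and linear speed of tin below 0.02 m/s), for 0.2 s.
2. the hatch is past its catch and pressed against the seal with at least 11 N for half a second (value of joint hatch below 0.016 m and contact force between hatch and frame above 11 N), for 0.5 s.
At the end, for the whole second after the job is handed in: The red tin stands upright (within 0.1 rad) on the case floor within 20 mm of the liner's centre along each axis of the case, and the hatch is at rest, shut past its catch (joint below 16 mm) and touching the seal (over 0.5 N) (x of tin in the frame of liner between -0.02 and 0.02 m and y of tin in the frame of liner between -0.02 and 0.02 m and z of tin in the frame of case below 0.013 m and angle between tin's own z axis and vertical below 0.1 rad and value of joint hatch below 0.016 m and velocity of joint hatch between -0.005 and 0.005 m/s and contact force between hatch and frame above 0.5 N and linear speed of tin below 0.02 m/s).
It fails at once if the hatch is slammed or pressed against the seal with more than 30 N (contact force between hatch and frame above 30 N).
It fails at once if the blue tin is moved by more than 20 mm or tipped (distance of tin_blue from where it was at the start of the episode above 0.02 m or angle between tin_blue's own z axis and vertical above 0.3 rad).
It fails at once if the jar is moved by more than 20 mm or tipped (distance of jar from where it was at the start of the episode above 0.02 m or angle between jar's own z axis and vertical above 0.3 rad).
It fails at once if the yellow can is moved by more than 20 mm or tipped (distance of big_can from where it was at the start of the episode above 0.02 m or angle between big_can's own z axis and vertical above 0.3 rad).
It fails at once if the orange carton is moved by more than 20 mm or tipped (distance of carton from where it was at the start of the episode above 0.02 m or angle between carton's own z axis and vertical above 0.3 rad).
It also fails if it takes over 67 s, if anything falls off the work surface, if the arm or the gripper's body presses on something with over 40 N, if the wrist force passes 120 N, or if a joint passes its speed limit or range.

## Robot

A 6-joint arm with a two-finger parallel gripper is mounted at the origin on the work surface. World frame = base frame: x ahead of the robot, y to its left, z up, the work surface at z = 0. Lengths are in m, angles in degrees, forces in N, time in s.
With the tool pointing down it reaches from about 0.4 to 0.825 m from the base axis. Payload 7 kg.
Tool frame: the origin (TCP) lies at the very end of the fingers, on their centre line; the grasp point (between the pads) lies 19 mm behind it; z points along the fingers, y is the line along which they close (so a half turn about z gives the same grasp; the last joint's range is limited). The gripper opens to 88 mm and grips with 3 to 60 N. Pads are 19 mm wide; open, the fingers measure 130 mm over their backs; the gripper's body (78 mm by 193 mm) begins 47 mm behind the grasp point.
Start: joints at [-49.67, 20.546, 0.682, 0, -70.136, -16.507], TCP at [0.273, -0.617, 0.227] pointing down, gripper open.
Joint ranges: [-176.03, 176.03], [-82.01, 121.73], [-58.28, 71.71], [-173.87, 95.51], [-174.79, -0.11], [-173.66, 173.66]. Speed limits (degrees/s): [136.94, 136.94, 172.46, 180, 180, 180].

## Interface

Orientations are given as [roll, pitch, yaw] about the fixed x, y, z axes, in that order (R = Rz(yaw) Ry(pitch) Rx(roll)).
In Python, from plant import get_state, capture, close_job, regions_of gives the robot as it stands.
- The arm moves only by the tool jog_arm, never from a script. Its argument "moves" is a list of rows, each a list of 3 entries, a list of its own where there are three numbers: the shift along the tool's x, y, z in cm, then the turn about the tool's z in degrees, then the finger opening in cm, from 0 to 8.76. A call has 1 to 12 rows; each row shifts and turns the commanded pose from where the row before left it, along the tool's axes as they then stand; what a row does not reach is not made up. A row lasts 1/8 s, in which the tool goes at most 62.5 mm and 10.7 degrees, less where a joint would pass 70% of its speed; a pose out of reach is approached as far as the arm can. A call is refused whole if a number of a shift passes 6.25 or a number of a turn 10.7, either way. A call with a gripper value outside its range is refused whole. The fingers move at their own pace and stop on an object; "newtons" is the grip in N (left out, the last holds). Time passes only in rows, so rows that do not move let the fingers close. It gives the time, the measured TCP pose, the force, the opening and the grip force at its end, in the units of the state.
- get_state(): the state, without advancing time (a new reading comes with each control period).
- capture(name): name is "scene" or "top" or "wrist"; returns a dict with "pixels" (400x640x3 uint8, blue, green, red), "mtx" (3x3 intrinsics, pixels), "world_from_camera" (4x4, takes a point from camera to world coordinates); the wrist camera has in their place "hand_eye" (4x4, takes a point from camera to tool coordinates, whose origin is the TCP and whose axes are the flange's). Camera axes: x right, y down, z forward; pixel columns grow to the right and rows downward; lengths in m; the calibration is good to about 2 mm. A picture is of the moment at which its call begins: read the wrist's pose just before it. There is no depth.
- close_job(): hands the job in; it is judged then, once.
Trained networks look in a picture, given as the dict that the camera call returned (one of the last four; its "shot" number tells which), for a name from the list of things; names that differ only in an ending like _2 or _b are one class to them, and where a whole thing is asked for, a point or a joint stands for the part that bears it (a point fixed in the world has none). Each returns a list of dicts, best first, with "confidence" (0 to 1); they miss things now and then, are a little off and sometimes report something else, mostly with a low value. They report only what shows in the picture. A call takes as long as a camera call. They do not tell look-alikes from the thing itself.
- regions_of(picture, thing): "pixels" (400x640 bool, what is visible of it) and "pixel" ([column, row] in pixels, amid what is visible of it).
The state is a dict: "time_s": time; "joints": joint angles; "qd": joint speeds; "joint_torque": joint torques, N m; "tcp_pos": TCP position; "eef_rot": TCP orientation; "contact_force": force on the tool from outside, world axes, zero at the start; "moment": the same for the moment, N m; "gripper_width": finger opening in m; "gripper_force": force on a finger pad.
Only numpy, scipy, OpenCV 4.12 (cv2) and the standard library are available. Lean on these libraries where they do the work, as an engineer would, in place of code of your own. Each camera call takes 0.05 s, during which the arm holds its last target. There are 200 camera calls.

## Working session

There is one attempt and no reset: what is moved stays moved. The work goes in short steps, Python scripts to look and compute and a tool call to move; the robot and the scene stay as the last step left them, time stands still between calls to the robot, and variables do not carry over. Pictures are saved under pics/ and viewed, at most 10 in all, crops included, and the job is handed in when it is done.

Besides the shell and the picture viewer there is one more tool, called after "Call:" by a JSON object that holds its "method" and its "body". jog_arm: Moves the arm, as the interface text tells. Its arguments: {"type":"object","properties":{"moves":{"type":"array"},"newtons":{"type":"number"}},"required":["moves"]}

```bash
mkdir -p pics; ls; cat > h.py <<'E'
import numpy as np, cv2
from plant import get_state, capture, close_job, regions_of
from scipy.spatial.transform import Rotation as R
def ray(p,uv,T=None):
    T=np.array(p.get("world_from_camera",T)); K=np.array(p["mtx"])
    d=T[:3,:3]@np.linalg.inv(K)@np.array([uv[0],uv[1],1.]); return T[:3,3],d/np.linalg.norm(d)
def atz(p,uv,z,T=None):
    o,d=ray(p,uv,T); return o+d*(z-o[2])/d[2]
def proj(p,X,T=None):
    T=np.array(p.get("world_from_camera",T)); c=np.linalg.inv(T)@np.append(X,1); q=np.array(p["mtx"])@c[:3]; return q[:2]/q[2]
E
python3 - <<'E'
from h import *
s=capture("scene");t=capture("top")
cv2.imwrite("pics/s.png",s["pixels"]);cv2.imwrite("pics/t.png",t["pixels"])
print(np.round(s["world_from_camera"],3),np.round(t["world_from_camera"],3),t["mtx"])
for n in "tin liner case frame hatch hatch_pull tin_blue jar big_can carton".split():
    for nm,p in(("s",s),("t",t)):
        for r in regions_of(p,n)[:4]:
            m=r["pixels"];ys,xs=np.nonzero(m)
            print(n,nm,round(r["confidence"],2),np.round(r["pixel"],1),m.sum(),xs.min(),xs.max(),ys.min(),ys.max())
E
```

```text
pics
[[ 0.783  0.485 -0.39   1.023]
 [ 0.622 -0.625  0.473 -0.626]
 [-0.015 -0.613 -0.79   1.18 ]
 [ 0.     0.     0.     1.   ]] [[-0.021 -0.994  0.105  0.311]
 [-1.     0.022  0.003  0.003]
 [-0.005 -0.105 -0.995  1.74 ]
 [ 0.     0.     0.     1.   ]] [[489.97028757   0.         321.09597951]
 [  0.         489.97028757 205.59102136]
 [  0.           0.           1.        ]]
tin s 0.87 [309.4 141.6] 457 301 319 127 155
tin s 0.8 [343.3 136.8] 406 336 352 124 151
tin t 0.52 [253.5 260.4] 240 245 262 254 270
tin t 0.48 [230.3 238.5] 235 220 239 231 246
liner s 0.91 [311.5 263.7] 425 299 322 254 275
liner t 0.67 [349.4 183.6] 336 342 362 171 190
case s 0.7 [309.1 263.1] 442 298 322 254 275
case s 0.63 [331.4 239.8] 13943 233 417 164 326
case t 0.18 [230.2 239.6] 249 221 239 231 246
frame s 0.66 [258.6 277.7] 1084 232 287 245 310
frame t 0.74 [304.6 165.8] 3576 268 341 134 198
frame t 0.58 [403.1 182.5] 621 393 411 153 215
hatch s 0.57 [352.7 208.6] 4360 304 407 171 251
hatch s 0.5 [223.5 316. ] 1192 207 241 298 341
hatch t 0.9 [303.  164.2] 3615 268 342 134 198
hatch_pull s 0.91 [355.5 209.2] 4392 305 407 171 251
tin_blue s 0.86 [283.4 271.9] 534 274 294 260 290
tin_blue t 0.45 [434.1 193.4] 504 420 446 180 203
jar s 0.97 [203.9 251. ] 1002 188 220 232 273
big_can s 0.83 [225.2 318. ] 1159 207 241 298 341
big_can t 0.98 [434.9 190.1] 500 420 446 180 203
carton s 0.96 [420.6 149.7] 1181 406 440 122 177
carton t 0.94 [203.6 165.3] 761 185 223 157 179
```

```bash
python3 - <<'E'
import cv2
for n,(a,b,c,d) in(("s",(100,360,170,470)),("t",(110,290,170,470))):
    i=cv2.imread(f"pics/{n}.png")[a:b,c:d]; cv2.imwrite(f"pics/{n}c.png",cv2.resize(i,None,fx=2.6,fy=2.3 if n=="s" else 2.6,interpolation=cv2.INTER_CUBIC))
E
```

```text
(no output)
```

View pics/sc.png

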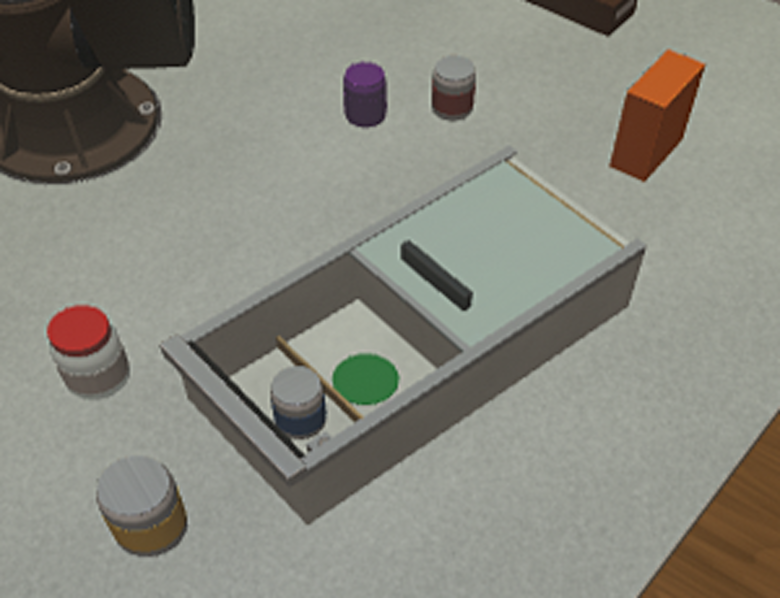

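View pics/tc.png

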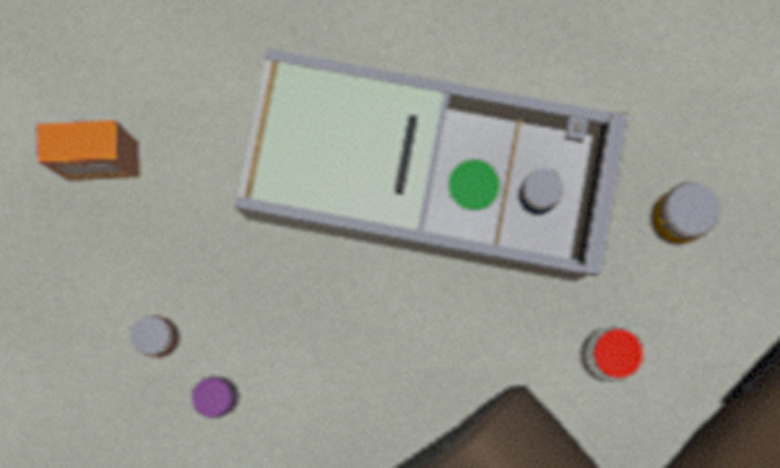

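```bash
python3 - <<'E'
from h import *
from scipy.optimize import least_squares
st=get_state();print(st["eef_rot"],st["tcp_pos"],st["contact_force"])
s=capture("scene");t=capture("top")
def tri(a,b):
    A=[];B=[]
    for p,uv in((s,a),(t,b)):
        o,d=ray(p,uv);M=np.eye(3)-np.outer(d,d);A.append(M);B.append(M@o)
    return np.linalg.lstsq(np.vstack(A),np.hstack(B),rcond=None)[0]
def mask(p,n,near):
    rs=[r for r in regions_of(p,n)]
    return min(rs,key=lambda r:np.hypot(*(np.array(r["pixel"])-near)))["pixels"].astype(np.uint8)
def hullc(m):
    ys,xs=np.nonzero(m);return np.array([xs.mean(),ys.mean()])
def cyl(p,x,y,z,r,h):
    a=np.linspace(0,2*np.pi,40);P=np.array([proj(p,[x+r*np.cos(u),y+r*np.sin(u),z+k]) for u in a for k in(0,h)])
    return cv2.convexHull(P.astype(np.float32))[:,0]
def fit(ms,r,h,x0,z0):
    # silhouettes: compare centroid & bbox of the projected outline to masks
    def f(v):
        o=[]
        for p,m in ms:
            c=cyl(p,v[0],v[1],v[2],r,h);ys,xs=np.nonzero(m)
            o+=[c[:,0].min()+.0-xs.min()+.5,c[:,0].max()-xs.max()-.5,c[:,1].min()-ys.min()+.5,c[:,1].max()-ys.max()-.5]
        return o
    q=least_squares(f,[x0[0],x0[1],z0]);return q.x,np.round(q.fun,1)
ts,tt=mask(s,"tin",(343,137)),mask(t,"tin",(230,238))
print("tin",fit([(s,ts),(t,tt)],.027,.085,atz(t,(230,238),.08),0.))
ls,lt=mask(s,"liner",(311,264)),mask(t,"liner",(349,183))
a,b=hullc(ls),hullc(lt)
print("liner tri",tri(a,b),"scene",atz(s,a,.008),"top",atz(t,b,.008),fit([(s,ls),(t,lt)],.036,.001,atz(t,b,.008),.008))
# pull: dark pixels in neighbourhood
def dark(p,x0,x1,y0,y1):
    g=p["pixels"].max(2);m=np.zeros_like(g);m[y0:y1,x0:x1]=(g[y0:y1,x0:x1]<95);n,l,stt,c=cv2.connectedComponentsWithStats(m)
    k=1+stt[1:,4].argmax();print(stt[k]);return l==k,c[k]
ms,cs=dark(s,318,358,200,238);mt,ct=dark(t,315,335,150,190)
print("pull tri",tri(cs,ct),"top@.152",atz(t,ct,.152))
ys,xs=np.nonzero(mt);vx,vy,_,_=cv2.fitLine(np.c_[xs,ys].astype(np.float32),2,0,.01,.01).ravel()
u=atz(t,ct+np.array([vx,vy])*10,.152)-atz(t,ct-np.array([vx,vy])*10,.152);print("pull dir deg",np.degrees(np.arctan2(u[1],u[0])))
hm=mask(t,"hatch",(303,164));c=cv2.findContours(hm,0,2)[0];c=max(c,key=cv2.contourArea)
W=np.array([atz(t,q,.124)[:2] for q in c[:,0]],np.float32);print("hatch rect",cv2.minAreaRect((W*1000)))
for n,k in(("corners z.131 L-far",(268,52)),("L-near",(237,207))):
    print(n,atz(t,(170+k[0]/2.6,110+k[1]/2.6),.131))
for k in((627,114),(600,273)): print("frame",atz(t,(170+k[0]/2.6,110+k[1]/2.6),.139))
E
```

```text
[-1.79998165e+02 -1.97110777e-03 -1.56176907e+02] [ 0.27261291 -0.61749862  0.22658449] [ 0.12358996 -0.75511375  0.51809429]
tin (array([3.81846760e-01, 3.27303603e-01, 3.43298243e-04]), array([-0.1,  0.1, -0.5,  2.3, -1.3, -0. , -0.6, -0. ]))
liner tri [ 0.58061245 -0.10382022  0.00708193] scene [ 0.58101719 -0.10416283  0.008     ] top [ 0.58040791 -0.10382691  0.008     ] (array([ 0.58040791, -0.10382691,  0.008     ]), array([-0.4,  0.3,  0.4, -0.1,  0.4, -0.5,  0. , -0. ]))
[324 205  28  30 292]
[322 155   8  29  72]
pull tri [ 0.60095454 -0.00952146  0.13612185] top@.152 [ 0.59763316 -0.00981781  0.152     ]
pull dir deg -12.194801428192877
hatch rect ((615.5313720703125, 59.661094665527344), (230.2904510498047, 184.58340454101562), 77.94767761230469)
corners z.131 L-far [0.73845248 0.16361151 0.131     ]
L-near [0.53737056 0.20537807 0.131     ]
frame [ 0.64504692 -0.29463627  0.139     ]
frame [ 0.44226774 -0.25241496  0.139     ]
```

Call:
{"method": "jog_arm", "body": {"moves": [[[0, 0, -1.2], -10, 8.7], [[0, 0, -1.2], -10, 8.7], [[0, 0, -1.2], -10, 8.7], [[0, 0, -1.2], -10, 8.7], [[0, 0, -1.2], -10, 8.7], [[0, 0, -1.2], -4.2, 8.7]]}}

```text
time_s: 2.2
tcp_pos: [0.2726, -0.6175, 0.2989]
eef_rot: [180.0, 0.0, -101.8]
contact_force: [-0.3, 0.4, -0.1]
gripper_width: 0.0865
gripper_force: 0.0
```

Call:
{"method": "jog_arm", "body": {"moves": [[[-5.5, -1.3, 0], 0, 8.7], [[-5.5, -1.3, 0], 0, 8.7], [[-5.5, -1.3, 0], 0, 8.7], [[-5.5, -1.3, 0], 0, 8.7], [[-5.5, -1.3, 0], 0, 8.7], [[-5.5, -1.3, 0], 0, 8.7], [[-5.5, -1.3, 0], 0, 8.7], [[-5.5, -1.3, 0], 0, 8.7], [[-5.5, -1.3, 0], 0, 8.7], [[-5.5, -1.3, 0], 0, 8.7], [[-5.5, -1.3, 0], 0, 8.7], [[-5.5, -1.3, 0], 0, 8.7]]}}

```text
time_s: 3.7
tcp_pos: [0.5627, -0.0024, 0.299]
eef_rot: [-180.0, 0.0, -102.0]
contact_force: [0.4, -0.5, 0.2]
gripper_width: 0.0869
gripper_force: 0.0
```

Call:
{"method": "jog_arm", "body": {"moves": [[[-4, 3.5, 1], 0, 8.7], [[-4, 3.5, 1], 0, 8.7], [[-4, 3.5, 1], 0, 8.7], [[-4, 3.5, 1], 0, 8.7], [[-4, 3.5, 1], 0, 8.7], [[-4, 3.5, 1], 0, 8.7], [[-4, 3.5, 1], 0, 8.7], [[0, 0, 0], 0, 8.7]]}}

```text
time_s: 4.7
tcp_pos: [0.3789, 0.3229, 0.2279]
eef_rot: [180.0, -0.0, -101.7]
contact_force: [0.5, -0.0, -0.3]
gripper_width: 0.087
gripper_force: 0.0
```

```bash
cat >> h.py <<'E'
def wrist():
    st=get_state();w=capture("wrist");F=np.eye(4)
    F[:3,:3]=R.from_euler("xyz",st["eef_rot"],degrees=True).as_matrix();F[:3,3]=st["tcp_pos"]
    return w,F@np.array(w["hand_eye"]),F
def totool(F,X): return (F[:3,:3].T@(np.array(X)-F[:3,3]))*100
E
python3 - <<'E'
from h import *
w,T,F=wrist();cv2.imwrite("pics/w1.png",w["pixels"]);print(F[:3,3],np.round(w["hand_eye"],3))
for r in regions_of(w,"tin")[:4]:
    ys,xs=np.nonzero(r["pixels"]);print(r["confidence"],r["pixel"],xs.min(),xs.max(),ys.min(),ys.max())
print(proj(w,[.382,.327,.085],T),proj(w,[.382,.327,0],T),totool(F,[.382,.327,.066]))
E
```

```text
[0.37891962 0.32285068 0.22790225] [[-0.001 -0.958 -0.287  0.077]
 [ 1.    -0.001 -0.     0.001]
 [-0.    -0.287  0.958 -0.157]
 [ 0.     0.     0.     1.   ]]
0.69 [316.0, 182.7] 288 342 148 214
[313.82441852 189.86073761] [314.48498746 170.5868221 ] [-0.47909214 -0.22443933 16.18982826]
```

View pics/w1.png

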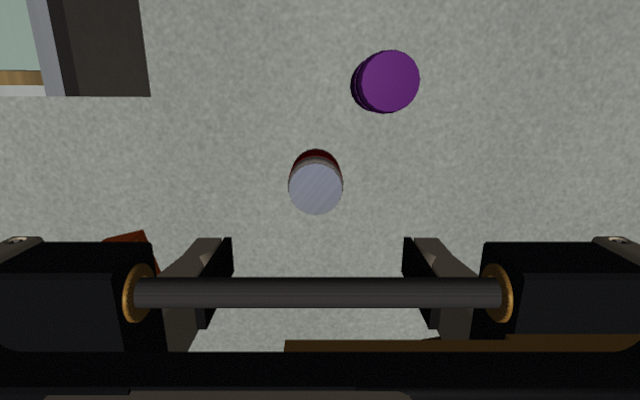

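Call:
{"method": "jog_arm", "body": {"moves": [[[-0.35, -0.1, 3.5], 0, 8.7], [[0, 0, 3.5], 0, 8.7], [[0, 0, 3.5], 0, 8.7], [[0, 0, 2.5], 0, 8.7], [[0, 0, 2], 0, 8.7], [[0, 0, 1.2], 0, 8.7], [[0, 0, 0], 0, 8.7], [[0, 0, 0], 0, 8.7]], "newtons": 15}}

```text
time_s: 5.8
tcp_pos: [0.3829, 0.324, 0.0674]
eef_rot: [-180.0, 0.1, -102.0]
contact_force: [-0.5, 0.3, -0.1]
gripper_width: 0.087
gripper_force: 0.0
```

Call:
{"method": "jog_arm", "body": {"moves": [[[0, 0, 0], 0, 4.5], [[0, 0, 0], 0, 4.5], [[0, 0, 0], 0, 4.5], [[0, 0, 0], 0, 4.5], [[0, 0, 0], 0, 4.5], [[0, 0, 0], 0, 4.5], [[0, 0, 0], 0, 4.5], [[0, 0, 0], 0, 4.5]], "newtons": 15}}

```text
time_s: 6.8
tcp_pos: [0.3823, 0.3238, 0.0666]
eef_rot: [180.0, 0.0, -102.0]
contact_force: [-2.2, 0.1, 3.9]
gripper_width: 0.0528
gripper_force: 15.0
```

Call:
{"method": "jog_arm", "body": {"moves": [[[0, 0, -1.5], 0, 4.5], [[0, 0, -3], 0, 4.5], [[0, 0, -4], 0, 4.5], [[0, 0, -4], 0, 4.5], [[0, 0, -4], 0, 4.5], [[0, 0, -3], 0, 4.5], [[0, 0, -1.5], 0, 4.5], [[0, 0, 0], 0, 4.5], [[0, 0, 0], 0, 4.5]], "newtons": 20}}

```text
time_s: 7.92
tcp_pos: [0.3818, 0.3232, 0.2752]
eef_rot: [179.9, -0.1, -102.0]
contact_force: [0.0, -0.2, -1.7]
gripper_width: 0.0524
gripper_force: 20.0
```

Call:
{"method": "jog_arm", "body": {"moves": [[[2, -1.5, 0], 0, 4.5], [[4, -3, 0], 0, 4.5], [[4, -3, 0], 0, 4.5], [[4, -3, 0], 0, 4.5], [[4, -3, 0], 0, 4.5], [[4, -3, 0], 0, 4.5], [[4, -3, 0], 0, 4.5], [[4, -3, 0], 0, 4.5], [[4, -3, 0], 0, 4.5], [[2, -2, 0], 0, 4.5], [[0, 0, 0], 0, 4.5], [[0, 0, 0], 0, 4.5]]}}

```text
time_s: 9.43
tcp_pos: [0.576, -0.0854, 0.2752]
eef_rot: [179.9, -0.0, -102.0]
contact_force: [0.1, -0.7, -2.4]
gripper_width: 0.0522
gripper_force: 20.0
```

```bash
python3 - <<'E'
from h import *
w,T,F=wrist();s=capture("scene");print(F[:3,3],get_state()["gripper_width"],get_state()["eef_rot"])
cv2.imwrite("pics/w2.png",np.hstack([cv2.resize(w["pixels"],(480,300)),s["pixels"][120:340,190:510][:220].repeat(1,0)[:300] if 0 else cv2.resize(s["pixels"][120:340,200:440],(320,300))]))
for n in("liner","tin","tin_blue"):
  for r in regions_of(w,n)[:3]:
    m=r["pixels"];ys,xs=np.nonzero(m);c=[xs.mean(),ys.mean()]
    print(n,r["confidence"],c,m.sum(),xs.min(),xs.max(),ys.min(),ys.max(),atz(w,c,.008,T)[:2])
print("expected liner px",proj(w,[.5805,-.104,.008],T),"shift",totool(F,[.5805,-.104,.074]))
b=F[:3,3]; print("tin top/bottom if centred",proj(w,b+[0,0,.0185],T),proj(w,b+[0,0,-.0665],T))
E
```

```text
[ 0.57600214 -0.08536681  0.27516641] 0.05222373258284927 [ 1.79948076e+02 -8.13677156e-03 -1.01931271e+02]
liner 0.57 [np.float64(309.48275862068965), np.float64(145.54187192118226)] 2639 281 338 117 174 [ 0.58000212 -0.10557066]
tin 0.96 [np.float64(317.9703485740154), np.float64(241.41534631054776)] 8836 264 370 180 321 [0.59680691 0.02411052]
tin_blue 0.87 [np.float64(307.45342634386543), np.float64(66.23225276979893)] 2437 281 334 38 95 [ 0.56230107 -0.19673469]
tin_blue 0.51 [np.float64(306.7772435897436), np.float64(290.0790598290598)] 5616 213 401 218 339 [0.62813935 0.0944335 ]
expected liner px [309.36523238 146.85341313] shift [ 1.71742518 -0.87547118 20.11560336]
tin top/bottom if centred [315.42337452 272.79223645] [315.73399806 212.15771744]
```

View pics/w2.png

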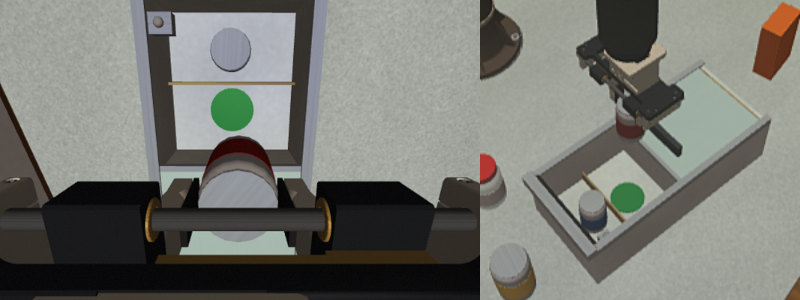

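Call:
{"method": "jog_arm", "body": {"moves": [[[1.75, -0.85, 0], 0, 4.5], [[0, 0, 2.5], 0, 4.5], [[0, 0, 3.5], 0, 4.5], [[0, 0, 3.5], 0, 4.5], [[0, 0, 3.5], 0, 4.5], [[0, 0, 3], 0, 4.5], [[0, 0, 2], 0, 4.5], [[0, 0, 1], 0, 4.5], [[0, 0, 0], 0, 4.5], [[0, 0, 0], 0, 4.5]]}}

```text
time_s: 10.92
tcp_pos: [0.5821, -0.1045, 0.0876]
eef_rot: [-179.9, 0.0, -102.0]
contact_force: [0.7, -0.0, -2.2]
gripper_width: 0.0524
gripper_force: 20.0
```

Call:
{"method": "jog_arm", "body": {"moves": [[[0, 0, 0.2], 0, 4.5], [[0, 0, 0.2], 0, 4.5], [[0, 0, 0.2], 0, 4.5], [[0, 0, 0], 0, 4.5]]}}

```text
time_s: 11.42
tcp_pos: [0.5812, -0.1043, 0.0804]
eef_rot: [180.0, -0.0, -102.0]
contact_force: [-0.2, 0.3, -1.4]
gripper_width: 0.0523
gripper_force: 20.0
```

Call:
{"method": "jog_arm", "body": {"moves": [[[0, 0, 0.2], 0, 4.5], [[0, 0, 0.1], 0, 4.5], [[0, 0, 0], 0, 4.5]]}}

```text
time_s: 11.8
tcp_pos: [0.5812, -0.1044, 0.0774]
eef_rot: [180.0, -0.0, -102.0]
contact_force: [0.2, -0.5, -2.3]
gripper_width: 0.0524
gripper_force: 20.0
```

Call:
{"method": "jog_arm", "body": {"moves": [[[0, 0, 0.1], 0, 4.5], [[0, 0, 0], 0, 4.5]]}}

```text
time_s: 12.05
tcp_pos: [0.5813, -0.1044, 0.0765]
eef_rot: [180.0, -0.0, -102.0]
contact_force: [-0.2, 1.0, -1.2]
gripper_width: 0.0523
gripper_force: 20.0
```

Call:
{"method": "jog_arm", "body": {"moves": [[[0, 0, 0.1], 0, 4.5], [[0, 0, 0], 0, 4.5]]}}

```text
time_s: 12.3
tcp_pos: [0.5812, -0.1044, 0.0755]
eef_rot: [180.0, -0.0, -102.0]
contact_force: [0.4, -0.7, -1.5]
gripper_width: 0.0525
gripper_force: 20.0
```

Call:
{"method": "jog_arm", "body": {"moves": [[[0, 0, 0.1], 0, 4.5], [[0, 0, 0], 0, 4.5]]}}

```text
time_s: 12.55
tcp_pos: [0.5814, -0.1044, 0.0747]
eef_rot: [-180.0, 0.0, -102.0]
contact_force: [0.4, 0.2, 0.4]
gripper_width: 0.0522
gripper_force: 20.0
```

Call:
{"method": "jog_arm", "body": {"moves": [[[0, 0, 0], 0, 6], [[0, 0, 0], 0, 7], [[0, 0, 0], 0, 8], [[0, 0, 0], 0, 8], [[0, 0, -1], 0, 8], [[0, 0, -2], 0, 8], [[0, 0, -3], 0, 8], [[0, 0, -4], 0, 8], [[0, 0, -4], 0, 8], [[0, 0, -2], 0, 8], [[0, 0, 0], 0, 8], [[0, 0, 0], 0, 8]]}}

```text
time_s: 14.05
tcp_pos: [0.5808, -0.1043, 0.2342]
eef_rot: [180.0, 0.0, -102.0]
contact_force: [-0.2, -0.6, 0.4]
gripper_width: 0.0797
gripper_force: 0.0
```

```bash
python3 - <<'E'
from h import *
w,T,F=wrist();s=capture("scene");t=capture("top");print(F[:3,3])
o=np.hstack([cv2.resize(w["pixels"],(480,300)),cv2.resize(s["pixels"][150:330,220:412],(320,300))]);cv2.imwrite("pics/v3.png",o)
for nm,p in(("w",w),("s",s)):
  for n in("tin","liner","hatch_pull"):
   for r in regions_of(p,n)[:3]:
    m=r["pixels"];ys,xs=np.nonzero(m);print(nm,n,r["confidence"],r["pixel"],xs.min(),xs.max(),ys.min(),ys.max())
E0=[.5803,-.1043]
for k in(.008,.093): print("pred",proj(w,E0+[k],T),proj(s,E0+[k]))
E
```

```text
[ 0.58084226 -0.10429709  0.23416674]
w tin 0.92 [319.0, 178.0] 290 346 146 213
w liner 0.95 [311.7, 142.2] 286 347 135 177
w hatch_pull 0.96 [312.6, 315.7] 219 415 252 351
w hatch_pull 0.66 [312.3, 143.9] 286 347 136 176
w hatch_pull 0.54 [313.7, 134.7] 164 469 0 351
s tin 0.84 [309.5, 254.5] 301 320 240 270
s liner 0.58 [308.6, 269.8] 298 322 261 275
s hatch_pull 0.74 [359.7, 206.4] 307 408 170 251
pred [316.76756015 166.66536928] [309.79751415 264.13589041]
pred [316.72173446 185.16098958] [309.23629164 247.93242879]
```

View pics/v3.png

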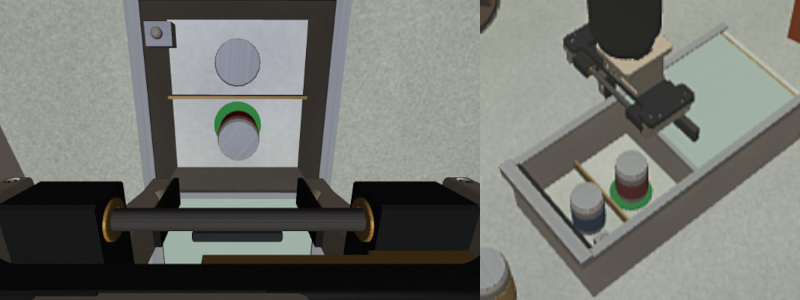

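Call:
{"method": "jog_arm", "body": {"moves": [[[-3.5, 0, 0], 0, 2], [[-4, 0, 0], 0, 0], [[-4, 0, 0], 0, 0], [[-2.2, 0, 0], 0, 0], [[0, 0, 2], 0, 0], [[0, 0, 3], 0, 0], [[0, 0, 3], 0, 0], [[0, 0, 1.6], 0, 0], [[0, 0, 0], 0, 0], [[0, 0, 0], 0, 0]]}}

```text
time_s: 15.75
tcp_pos: [0.6106, 0.0297, 0.1397]
eef_rot: [-179.9, 0.0, -102.0]
contact_force: [0.1, 0.2, -0.1]
gripper_width: 0.0005
gripper_force: 0.0
```

Call:
{"method": "jog_arm", "body": {"moves": [[[0.5, 0, 0], 0, 0], [[0.5, 0, 0], 0, 0], [[0.3, 0, 0], 0, 0], [[0.3, 0, 0], 0, 0], [[0.3, 0, 0], 0, 0], [[0, 0, 0], 0, 0]]}}

```text
time_s: 16.5
tcp_pos: [0.6057, 0.0108, 0.1385]
eef_rot: [180.0, -0.0, -102.0]
contact_force: [0.6, 0.5, -0.5]
gripper_width: 0.0004
gripper_force: 0.0
```

Call:
{"method": "jog_arm", "body": {"moves": [[[0.3, 0, 0], 0, 0], [[0.3, 0, 0], 0, 0], [[0.3, 0, 0], 0, 0], [[0.3, 0, 0], 0, 0], [[0.3, 0, 0], 0, 0]]}}

```text
time_s: 17.12
tcp_pos: [0.6026, -0.0037, 0.1385]
eef_rot: [180.0, 0.0, -102.0]
contact_force: [0.4, 1.1, 0.1]
gripper_width: 0.0008
gripper_force: 0.9
```

```bash
python3 - <<'E'
from h import *
st=get_state();s=capture("scene");t=capture("top");print(st["tcp_pos"],st["contact_force"])
cv2.imwrite("pics/v4.png",np.hstack([cv2.resize(s["pixels"][170:300,270:430],(400,325)),cv2.resize(t["pixels"][130:260,260:420],(400,325))]))
E
```

```text
[ 0.60263395 -0.00367333  0.13852736] [0.40655649 1.07374839 0.09711079]
```

View pics/v4.png

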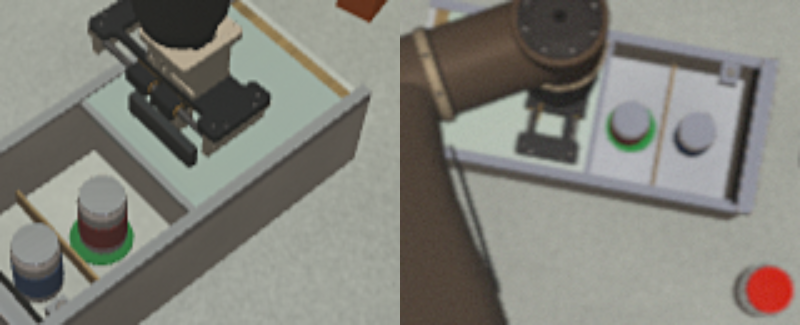

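Call:
{"method": "jog_arm", "body": {"moves": [[[0.5, 0, 0], 0, 0], [[0.6, 0, 0], 0, 0], [[0.6, 0, 0], 0, 0], [[0.6, 0, 0], 0, 0], [[0.6, 0, 0], 0, 0], [[0.6, 0, 0], 0, 0], [[0.6, 0, 0], 0, 0], [[0.6, 0, 0], 0, 0], [[0.6, 0, 0], 0, 0], [[0.6, 0, 0], 0, 0], [[0.6, 0, 0], 0, 0], [[0.5, 0, 0], 0, 0]]}}

```text
time_s: 18.73
tcp_pos: [0.588, -0.0725, 0.1385]
eef_rot: [180.0, -0.0, -102.0]
contact_force: [-1.8, 2.9, 1.3]
gripper_width: 0.0003
gripper_force: 1.1
```

Call:
{"method": "jog_arm", "body": {"moves": [[[0.6, 0, 0], 0, 0], [[0.6, 0, 0], 0, 0], [[0.6, 0, 0], 0, 0], [[0.6, 0, 0], 0, 0], [[0.6, 0, 0], 0, 0], [[0.6, 0, 0], 0, 0], [[0.6, 0, 0], 0, 0], [[0.6, 0, 0], 0, 0], [[0.5, 0, 0], 0, 0], [[0.5, 0, 0], 0, 0]]}}

```text
time_s: 19.98
tcp_pos: [0.576, -0.1292, 0.1385]
eef_rot: [180.0, -0.0, -102.0]
contact_force: [-1.4, 2.5, 0.0]
gripper_width: 0.0008
gripper_force: 1.1
```

```bash
python3 - <<'E'
from h import *
st=get_state();p=np.array(st["tcp_pos"]);s=capture("scene");print(p,st["contact_force"])
ey=np.array([.208,.978]);ex=np.array([.978,-.208])
print("tcp case-y rel liner",(p[:2]-[.5803,-.1043])@ey,"corners rel liner",[((np.array(c)-[.5803,-.1043])@ey).round(4) for c in((.645,-.2946),(.4423,-.2524),(.7385,.1636),(.5374,.2054))])
cv2.imwrite("pics/v5.png",cv2.resize(s["pixels"][180:330,220:420],(800,600)))
E
```

```text
[ 0.57603004 -0.12915839  0.13850548] [-1.44291892  2.48351897  0.01682793]
tcp case-y rel liner -0.025199659330311017 corners rel liner [np.float64(-0.1727), np.float64(-0.1735), np.float64(0.2949), np.float64(0.294)]
```

View pics/v5.png

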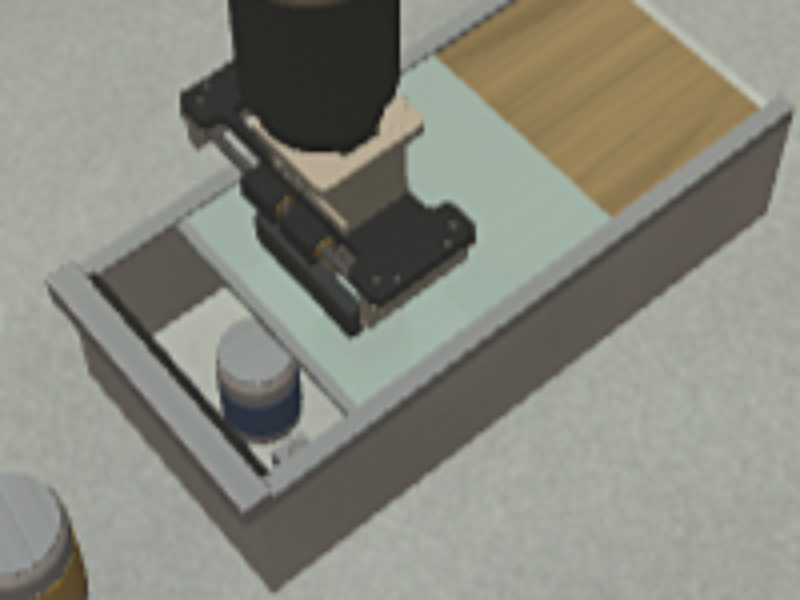

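Call:
{"method": "jog_arm", "body": {"moves": [[[0.5, 0, 0], 0, 0], [[0.5, 0, 0], 0, 0], [[0.5, 0, 0], 0, 0], [[0.5, 0, 0], 0, 0], [[0.4, 0, 0], 0, 0], [[0.3, 0, 0], 0, 0]]}}

```text
time_s: 20.78
tcp_pos: [0.5707, -0.1556, 0.1387]
eef_rot: [-180.0, -0.0, -102.0]
contact_force: [0.3, 1.9, -0.1]
gripper_width: 0.0006
gripper_force: 0.9
```

Call:
{"method": "jog_arm", "body": {"moves": [[[0.2, 0, 0], 0, 0], [[0.2, 0, 0], 0, 0], [[0.2, 0, 0], 0, 0]]}}

```text
time_s: 21.15
tcp_pos: [0.5694, -0.1612, 0.1386]
eef_rot: [-180.0, -0.0, -102.0]
contact_force: [0.4, 1.4, 0.1]
gripper_width: 0.0006
gripper_force: 0.8
```

Call:
{"method": "jog_arm", "body": {"moves": [[[0.2, 0, 0], 0, 0], [[0.2, 0, 0], 0, 0], [[0.1, 0, 0], 0, 0]]}}

```text
time_s: 21.52
tcp_pos: [0.5685, -0.1653, 0.1386]
eef_rot: [-180.0, 0.1, -102.0]
contact_force: [2.0, 7.6, 2.1]
gripper_width: 0.0006
gripper_force: 3.7
```

Call:
{"method": "jog_arm", "body": {"moves": [[[0.1, 0, 0], 0, 0], [[0.1, 0, 0], 0, 0], [[0.1, 0, 0], 0, 0]]}}

```text
time_s: 21.9
tcp_pos: [0.568, -0.1678, 0.1387]
eef_rot: [-180.0, 0.1, -102.0]
contact_force: [1.4, 8.5, 0.9]
gripper_width: 0.0004
gripper_force: 4.2
```

Call:
{"method": "jog_arm", "body": {"moves": [[[0.1, 0, 0], 0, 0], [[0.1, 0, 0], 0, 0]]}}

```text
time_s: 22.15
tcp_pos: [0.5676, -0.1696, 0.1387]
eef_rot: [-180.0, 0.1, -102.0]
contact_force: [1.4, 9.3, 1.4]
gripper_width: 0.0004
gripper_force: 4.4
```

Call:
{"method": "jog_arm", "body": {"moves": [[[0.1, 0, 0], 0, 0], [[0.1, 0, 0], 0, 0]]}}

```text
time_s: 22.4
tcp_pos: [0.5671, -0.1718, 0.1387]
eef_rot: [-180.0, 0.1, -102.0]
contact_force: [1.4, 7.1, 0.6]
gripper_width: 0.0005
gripper_force: 3.5
```

Call:
{"method": "jog_arm", "body": {"moves": [[[0.1, 0, 0], 0, 0], [[0.1, 0, 0], 0, 0]]}}

```text
time_s: 22.65
tcp_pos: [0.5666, -0.1745, 0.1387]
eef_rot: [-180.0, 0.0, -102.0]
contact_force: [1.0, 2.0, -0.8]
gripper_width: 0.0006
gripper_force: 1.3
```

Call:
{"method": "jog_arm", "body": {"moves": [[[0.1, 0, 0], 0, 0], [[0.1, 0, 0], 0, 0]]}}

```text
time_s: 22.9
tcp_pos: [0.5654, -0.1772, 0.1384]
eef_rot: [179.9, -0.0, -102.0]
contact_force: [0.2, 1.1, -0.2]
gripper_width: 0.0004
gripper_force: 0.0
```

Call:
{"method": "jog_arm", "body": {"moves": [[[0.1, 0, 0], 0, 0], [[0.1, 0, 0], 0, 0]]}}

```text
time_s: 23.15
tcp_pos: [0.5653, -0.179, 0.1385]
eef_rot: [180.0, -0.0, -102.0]
contact_force: [1.0, 0.5, -0.5]
gripper_width: 0.0003
gripper_force: 0.0
```

Call:
{"method": "jog_arm", "body": {"moves": [[[0.1, 0, 0], 0, 0], [[0.1, 0, 0], 0, 0]]}}

```text
time_s: 23.4
tcp_pos: [0.5651, -0.1808, 0.1385]
eef_rot: [180.0, -0.0, -102.0]
contact_force: [-0.6, 0.2, 0.1]
gripper_width: 0.0005
gripper_force: 0.0
```

Call:
{"method": "jog_arm", "body": {"moves": [[[0.1, 0, 0], 0, 0], [[0.1, 0, 0], 0, 0]]}}

```text
time_s: 23.65
tcp_pos: [0.5647, -0.1827, 0.1386]
eef_rot: [180.0, -0.0, -102.0]
contact_force: [-0.6, -0.7, -0.1]
gripper_width: 0.0005
gripper_force: 0.0
```

Call:
{"method": "jog_arm", "body": {"moves": [[[0.1, 0, 0], 0, 0], [[0.1, 0, 0], 0, 0]]}}

```text
time_s: 23.9
tcp_pos: [0.5643, -0.1846, 0.1386]
eef_rot: [180.0, -0.0, -102.0]
contact_force: [-0.3, -0.1, 0.0]
gripper_width: 0.0004
gripper_force: 0.0
```

Call:
{"method": "jog_arm", "body": {"moves": [[[0.1, 0, 0], 0, 0], [[0.05, 0, 0], 0, 0]]}}

```text
time_s: 24.15
tcp_pos: [0.564, -0.1861, 0.1386]
eef_rot: [-180.0, -0.0, -102.0]
contact_force: [-0.6, -1.1, 0.0]
gripper_width: 0.0006
gripper_force: 0.0
```

Call:
{"method": "jog_arm", "body": {"moves": [[[0.1, 0, 0], 0, 0], [[0.05, 0, 0], 0, 0]]}}

```text
time_s: 24.4
tcp_pos: [0.5637, -0.1876, 0.1385]
eef_rot: [180.0, 0.0, -102.0]
contact_force: [0.2, 0.4, -0.4]
gripper_width: 0.0005
gripper_force: 0.0
```

Call:
{"method": "jog_arm", "body": {"moves": [[[0.1, 0, 0], 0, 0], [[0.05, 0, 0], 0, 0]]}}

```text
time_s: 24.65
tcp_pos: [0.5634, -0.189, 0.1386]
eef_rot: [-180.0, 0.0, -102.0]
contact_force: [-0.4, 0.0, -0.5]
gripper_width: 0.0007
gripper_force: 0.0
```

Call:
{"method": "jog_arm", "body": {"moves": [[[0.05, 0, 0], 0, 0], [[0.05, 0, 0], 0, 0]]}}

```text
time_s: 24.9
tcp_pos: [0.5632, -0.1897, 0.1386]
eef_rot: [-180.0, 0.0, -102.0]
contact_force: [0.5, 3.5, 1.7]
gripper_width: 0.0004
gripper_force: 1.5
```

Call:
{"method": "jog_arm", "body": {"moves": [[[0.05, 0, 0], 0, 0], [[0.05, 0, 0], 0, 0]]}}

```text
time_s: 25.15
tcp_pos: [0.5632, -0.1898, 0.1386]
eef_rot: [-180.0, 0.1, -102.0]
contact_force: [-0.4, 9.4, 2.4]
gripper_width: 0.0005
gripper_force: 4.4
```

Call:
{"method": "jog_arm", "body": {"moves": [[[0.05, 0, 0], 0, 0], [[0.05, 0, 0], 0, 0]]}}

```text
time_s: 25.4
tcp_pos: [0.5632, -0.1899, 0.1386]
eef_rot: [-180.0, 0.2, -102.0]
contact_force: [-1.1, 14.6, 3.1]
gripper_width: 0.0003
gripper_force: 6.8
```

Call:
{"method": "jog_arm", "body": {"moves": [[[0.05, 0, 0], 0, 0], [[0.05, 0, 0], 0, 0]]}}

```text
time_s: 25.65
tcp_pos: [0.5632, -0.1899, 0.1386]
eef_rot: [-180.0, 0.2, -102.0]
contact_force: [0.2, 18.9, 5.0]
gripper_width: 0.0001
gripper_force: 9.2
```

Call:
{"method": "jog_arm", "body": {"moves": [[[-0.12, 0, 0], 0, 0], [[0, 0, 0], 0, 0], [[0, 0, 0], 0, 0]]}}

```text
time_s: 26.02
tcp_pos: [0.5632, -0.1898, 0.1386]
eef_rot: [-180.0, 0.1, -102.0]
contact_force: [0.5, 11.2, 2.5]
gripper_width: 0.0001
gripper_force: 5.4
```

Call:
{"method": "jog_arm", "body": {"moves": [[[0, 0, 0], 0, 0], [[0, 0, 0], 0, 0], [[0, 0, 0], 0, 0], [[0, 0, 0], 0, 0], [[0, 0, 0], 0, 0], [[0, 0, 0], 0, 0], [[0, 0, 0], 0, 0], [[0, 0, 0], 0, 0]]}}

```text
time_s: 27.02
tcp_pos: [0.5632, -0.1898, 0.1386]
eef_rot: [-180.0, 0.1, -102.0]
contact_force: [-0.3, 11.6, 1.8]
gripper_width: 0.0005
gripper_force: 5.4
```

Call:
{"method": "jog_arm", "body": {"moves": [[[0.04, 0, 0], 0, 0], [[0, 0, 0], 0, 0], [[0, 0, 0], 0, 0], [[0, 0, 0], 0, 0], [[0, 0, 0], 0, 0], [[0, 0, 0], 0, 0], [[0, 0, 0], 0, 0], [[0, 0, 0], 0, 0], [[0, 0, 0], 0, 0]]}}

```text
time_s: 28.15
tcp_pos: [0.5632, -0.1899, 0.1386]
eef_rot: [-180.0, 0.2, -102.0]
contact_force: [-0.4, 13.3, 2.7]
gripper_width: 0.0003
gripper_force: 6.4
```

Call:
{"method": "jog_arm", "body": {"moves": [[[-0.1, 0, 0], 0, 0], [[-0.2, 0, 0], 0, 0], [[-0.5, 0, 0], 0, 0], [[-1, 0, 0], 0, 0], [[-1, 0, 0], 0, 0], [[0, 0, -3], 0, 0], [[0, 0, -4], 0, 0], [[0, 0, -4], 0, 0], [[0, 0, 0], 0, 0], [[0, 0, 0], 0, 0]]}}

```text
time_s: 29.4
tcp_pos: [0.5683, -0.1642, 0.2483]
eef_rot: [180.0, 0.0, -102.0]
contact_force: [-0.6, 0.1, 0.4]
gripper_width: 0.0003
gripper_force: 0.0
```

```bash
python3 - <<'E'
from h import *
s=capture("scene");cv2.imwrite("pics/v6.png",cv2.resize(s["pixels"][150:350,190:450],(780,600)))
E
```

```text
(no output)
```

View pics/v6.png

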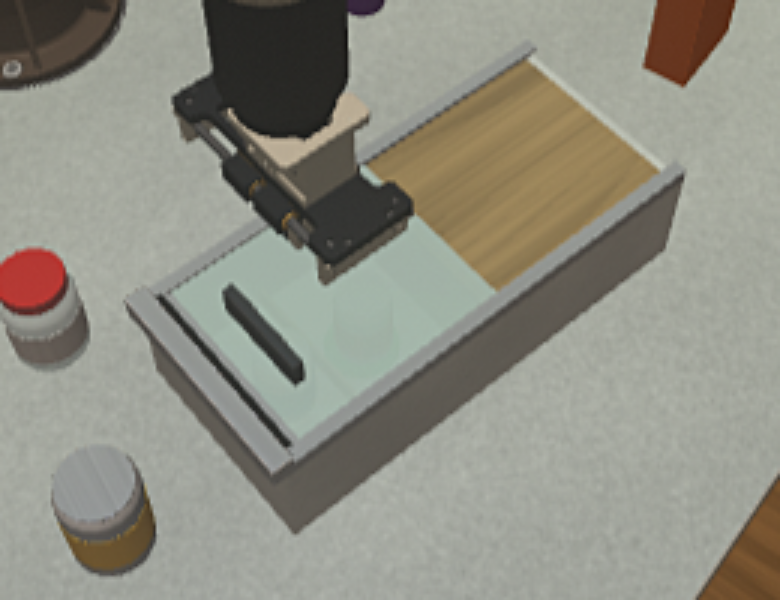

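The hatch lies against the black seal along the end frame. The gripper is clear of it, and the jar and yellow can are where they were. The tin shows faintly upright through the hatch.

```bash
python3 -c "
from plant import close_job
print(close_job())"
```

```text
the job is handed in; nothing more can be done
None
```

The job is handed in (no verdict came back): the red tin stands on the green liner, and the hatch is over its catch and shut on the seal after a hold of about 2 s at 11–13 N on the pull; before that the push briefly reached 18.9 N, so with the catch's 2–5 N the seal may for a moment have taken slightly over your 20 N limit, though not the 30 N that fails the run.

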